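# Collect the turned feet from the lathe's catch tray

## Robot

A 6-joint arm with a two-finger parallel gripper is mounted at the origin on the work surface. World frame = base frame: x ahead of the robot, y to its left, z up, the work surface at z = 0. Lengths are in m, angles in rad, forces in N, time in s.
With the tool pointing down it reaches from about 0.275 to 0.725 m from the base axis. Payload 15.9 kg.
Tool frame: the origin (TCP) lies between the finger pads; the fingertips stand 22 mm ahead of it and the grasp point (between the pads) lies 3 mm ahead of it (bot.tips_ahead is the distance from the TCP to the fingertips, in m); z points along the fingers, y is the line along which they close (so a half turn about z gives the same grasp; the last joint's range is limited). The gripper opens to 85 mm and grips with 20 to 120 N. Pads are 22 mm wide; open, the fingers measure 114 mm over their backs; the gripper's body (76 mm by 85 mm) begins 54 mm behind the grasp point. The pads swing forward as they close: fully open they stand 13 mm farther back than shut.
Start: joints at [1.258, 0.213, -0.034, 1.323, 0, 1.571], TCP at [0.154, 0.476, 0.253] pointing down, gripper open.
Joint ranges: [-2.98, 2.98], [-0.74, 1.72], [-1.14, 1.35], [-2.1, 2.04], [-1.57, 1.44], [-3.14, 3.14]. Speed limits (rad/s): [1.89, 1.89, 2.39, 2.57, 3.14, 3.14].

## Interface

Orientations are given as a 3x3 rotation matrix whose columns are the frame's x, y, z axes.
In Python, from station import bot, viewer, ticket, models gives the robot as it stands.
- The arm moves only by the tool apply_moves, never from a script. Its argument "deltas" is a list that holds one entry, the list of rows, each a list of 5 numbers: the shift along the tool's x, y, z in m, then the turn about the tool's z in rad, then the finger opening in m, from 0 to 0.0854. In form: [[[tx, ty, tz, spin, hand], ...]]. A call has 1 to 20 rows; each row is the pose to reach, as a shift and turn from the pose commanded when the call began, along the tool's axes at that moment; what a row does not reach only later rows make up. A row lasts 1/12 s, in which the tool goes at most 41.7 mm and 7.16 degrees, less where a joint would pass 70% of its speed; a pose out of reach is approached as far as the arm can. A call with a gripper value outside its range is refused whole. The fingers move at their own pace and stop on an object; the grip force is fixed at half the most. Time passes only in rows, so rows that repeat a pose let the fingers close. It gives the time, the measured TCP pose, the force, the opening and the grip force at its end, in the units of the state.
- bot.observe(): the state, without advancing time (a new reading comes with each control period).
- viewer.grab_frame(name): name is "scene" or "top" or "wrist"; returns a dict with "image" (480x640x3 uint8, red, green, blue), "z_map" (480x640 float32, m along the optical axis (not along the pixel's ray), 0 where there is no reading), "K" (3x3 intrinsics, pixels), "camera_from_world" (4x4, takes a point from world to camera coordinates). Camera axes: x right, y up, looking along -z (the intrinsics and any distortion apply to the point x, -y, -z); pixel columns grow to the right and rows downward; lengths in m; the calibration is good to about 2 mm. A picture is of the moment at which its call begins.
- ticket.hand_in(): hands the job in; it is judged then, once.
Trained networks look in a picture, given as the dict that the camera call returned (one of the last four; its "shot" number tells which), for a name from the list of things; names that differ only in an ending like _2 or _b are one class to them, and where a whole thing is asked for, a point or a joint stands for the part that bears it (a point fixed in the world has none). Each returns a list of dicts, best first, with "conf" (0 to 1); they miss things now and then, are a little off and sometimes report something else, mostly with a low value. They report only what shows in the picture. A call takes as long as a camera call.
- models.cut_out(picture, label): "pixels" (480x640 bool, what is visible of it) and "extent" ([left, top, width, height] in pixels, round what is visible of it).
The state is a dict: "time": time; "joint_positions": joint angles; "joint_vel": joint speeds; "joint_torque": joint torques, N m; "tool_pos": TCP position; "tcp_rot": TCP orientation; "contact_force": force on the tool from outside, world axes, zero at the start; "ft_torque": the same for the moment, N m; "gripper_width": finger opening in m; "gripper_force": force on a finger pad.
Only numpy, scipy, OpenCV 4.12 (cv2) and the standard library are available. Lean on these libraries where they do the work, as an engineer would, in place of code of your own. Each camera call takes 0.05 s, during which the arm holds its last target. There are 200 camera calls.

## Task

Slide the clear guard over the lathe's catch tray fully open, then move the two finished turned feet from the tray into the wooden tote, one lying flat in each compartment, setting them down gently rather than dropping them, and then slide the guard fully shut again. Leave the plain square offcut in the tray, and leave the tote and the sanding block where they are.

Things in the scene. Friction and masses are not known exactly. Their poses are not given: they have to be found in the camera images.
- lathe: Bench copy lathe with catch tray, fixed. Origin: on the bench under the tray's centre; y points from tray to lathe, x along the tray, z up. Tray inside 310 (x) by 160 mm (y), floor 20 mm above the bench, walls 5 mm thick, tops 65 mm above the bench (+y side: 34 mm lip); rails at the x ends rise to 69 mm. The lathe (560 mm along x, 210 high) stands from y = +310 to +480 mm
- tray_floor (a point): Centre of the tray's floor surface, axes as lathe
- guard (a joint): Travel of the clear sliding guard (m) along the lathe's +y axis: 0 fully shut over the tray, 0.165 fully open, drawn back clear of the tray towards the lathe. Starts shut or a little ajar; stays where it is left; needs about 2 N. Frame 330 x 170 mm, upper face 78 mm above the bench (74 mm over the clear panel)
- guard_grip (a point): Middle of the guard's dark wooden grip bar, 94 mm above the bench. The bar is 70 mm long (lathe x), 14 mm thick (lathe y) and rises 30 mm from the guard frame, from 78 to 108 mm above the bench; it is on the edge away from the lathe, 74 mm before the guard's centre
- foot_a: Finished turned cabinet foot, pale bare wood, 95 mm long, 70 g, lying on its side; twin of foot_b. A square block 32 x 32 x 50 mm (own x -50 to 0), then a round bulging, tapering end (x 0 to +45 mm, greatest diameter 32). Origin: on its underside where block and turned end meet; x along the foot to the turned tip, z up at the start
- foot_b: Finished turned cabinet foot, pale bare wood, 95 mm long, 70 g, lying on its side; twin of foot_a. A square block 32 x 32 x 50 mm (own x -50 to 0), then a round bulging, tapering end (x 0 to +45 mm, greatest diameter 32). Origin: on its underside where block and turned end meet; x along the foot to the turned tip, z up at the start
- foot_a_grip (a point): Middle of foot_a's square block (22 mm from the origin towards the block's end, 16 mm above the underside): 32 mm wide across, a good place to grip. Axes as the foot's
- foot_b_grip (a point): The same on foot_b
- foot_a_mid (a point): Centre line of foot_a above its origin, 16 mm above the underside
- foot_b_mid (a point): The same on foot_b
- offcut: Plain square offcut of the same wood, 55 x 34 x 34 mm, lying in the tray among the feet (long axis x). Stays in the tray. Origin: centre of its underside
- tote: Loose open plywood tote, 250 (x) x 170 (y) x 60 mm high, 1.2 kg, walls and floor 8 mm, split by one wall of full height across its middle into two equal compartments side by side along x, each about 113 (x) x 154 (y) mm inside. Origin: centre of its underside
- tote_cell0 (a point): Centre of the floor surface of the compartment on the tote's -x side, 8 mm above the bench; axes as the tote's, the compartment is long in y
- tote_cell1 (a point): The same for the compartment on the tote's +x side
- sanding_block: Cork sanding block 75 x 34 x 26 mm lying on the bench between the tray and the tote; not to be disturbed. Origin: centre of its underside

How it is judged:
On the way, in this order (a step that is already met when the one before it is completed fails the run):
1. the guard is slid fully open (to within 20 mm of its stop) (value of joint guard above 0.145 m), for 0.2 s.
2. both feet lie released in the tote, one in each compartment ((((x of foot_a_mid in the frame of tote_cell0 between -0.052 and 0.052 m and y of foot_a_mid in the frame of tote_cell0 between -0.07 and 0.07 m and z of foot_a_mid in the frame of tote_cell0 between 0 and 0.024 m and angle between foot_a's own x axis and vertical between 1.42 and 1.72 rad) and (x of foot_b_mid in the frame of tote_cell1 between -0.052 and 0.052 m and y of foot_b_mid in the frame of tote_cell1 between -0.07 and 0.07 m and z of foot_b_mid in the frame of tote_cell1 between 0 and 0.024 m and angle between foot_b's own x axis and vertical between 1.42 and 1.72 rad)) or ((x of foot_a_mid in the frame of tote_cell1 between -0.052 and 0.052 m and y of foot_a_mid in the frame of tote_cell1 between -0.07 and 0.07 m and z of foot_a_mid in the frame of tote_cell1 between 0 and 0.024 m and angle between foot_a's own x axis and vertical between 1.42 and 1.72 rad) and (x of foot_b_mid in the frame of tote_cell0 between -0.052 and 0.052 m and y of foot_b_mid in the frame of tote_cell0 between -0.07 and 0.07 m and z of foot_b_mid in the frame of tote_cell0 between 0 and 0.024 m and angle between foot_b's own x axis and vertical between 1.42 and 1.72 rad))) and linear speed of each of foot_a, foot_b below 0.02 m/s and contact force between each of foot_a, foot_b and the fingers below 0.1 N), for 0.2 s.
At the end, for the whole second after the job is handed in: Each foot lies at rest, released, flat on the floor of its own tote compartment (one per compartment, within about 8 degrees of level); the guard is shut to within 8 mm; the offcut is still in the tray (all of step 2 and value of joint guard below 0.008 m and x of offcut in the frame of tray_floor between -0.152 and 0.152 m and y of offcut in the frame of tray_floor between -0.082 and 0.082 m and z of offcut in the frame of tray_floor between -0.01 and 0.06 m); the robot touches nothing.
It fails at once if foot_a dropped or thrown: moving faster than 0.65 m/s while not held (a fall of over about 20 mm) (linear speed of foot_a above 0.65 m/s and contact force between foot_a and the fingers below 0.05 N).
It fails at once if foot_b dropped or thrown: moving faster than 0.65 m/s while not held (a fall of over about 20 mm) (linear speed of foot_b above 0.65 m/s and contact force between foot_b and the fingers below 0.05 N).
It fails at once if the tote is shifted by more than 40 mm (distance of tote from where it was at the start of the episode above 0.04 m).
It fails at once if the sanding block is shifted by more than 30 mm (distance of sanding_block from where it was at the start of the episode above 0.03 m).
It fails at once if the offcut is taken out of the tray (not (x of offcut in the frame of tray_floor between -0.152 and 0.152 m and y of offcut in the frame of tray_floor between -0.082 and 0.082 m and z of offcut in the frame of tray_floor between -0.01 and 0.06 m)).
It also fails if it takes over 72 s, if anything falls off the work surface, if the arm or the gripper's body presses on something with over 40 N, if the wrist force passes 120 N, or if a joint passes its speed limit or range.

## Working session

There is one attempt and no reset: what is moved stays moved. The work goes in short steps, Python scripts to look and compute and a tool call to move; the robot and the scene stay as the last step left them, time stands still between calls to the robot, and variables do not carry over. Pictures are saved under pics/ and viewed, at most 10 in all, crops included, and the job is handed in when it is done.

Besides the shell and the picture viewer there is one more tool, called after "Request:" as name(argument=value, ...), one argument or row to a line, values as JSON. apply_moves: Moves the arm, as the interface text tells. Its arguments: {"type":"object","properties":{"deltas":{"type":"array","items":{"type":"array","items":{"type":"array","items":{"type":"number"}}}}},"required":["deltas"]}

```bash
ls; mkdir -p pics; cat > h.py <<'E'
import numpy as np, cv2
from station import bot, viewer, ticket, models
def pts(f,mask=None):
    z=f["z_map"]; m=(z>0) if mask is None else (mask&(z>0))
    v,u=np.nonzero(m); d=z[v,u]; K=f["K"]
    P=np.c_[(u-K[0,2])/K[0,0]*d, -(v-K[1,2])/K[1,1]*d, -d, np.ones_like(d)]
    return (P@np.linalg.inv(f["camera_from_world"]).T)[:,:3]
def save(n,f): cv2.imwrite("pics/"+n,cv2.cvtColor(f["image"],cv2.COLOR_RGB2BGR))
def rect(P): 
    r=cv2.minAreaRect(P[:,:2].astype(np.float32)*1000); return np.round(cv2.boxPoints(r)).astype(int).tolist(),np.round(r[0],1),np.round(r[1],1)
E
python3 - <<'E'
from h import *
f=viewer.grab_frame("top"); save("t0.png",f); g=viewer.grab_frame("scene"); save("s0.png",g)
for fr,nm in((f,"top"),(g,"scene")):
  for l in["guard","guard_grip","foot_a","offcut","tote","sanding_block","lathe"]:
    for d in models.cut_out(fr,l)[:3]:
      P=pts(fr,d["pixels"])
      if len(P)>20:
        zt=np.percentile(P[:,2],95); Q=P[P[:,2]>zt-.012]
        print(nm,l,round(d["conf"],2),d["extent"],"z",np.round(np.percentile(P[:,2],[5,50,95]),3),np.round(np.median(P,0),3),rect(Q))
s=bot.observe();print(s["tool_pos"],s["tcp_rot"],bot.tips_ahead)
E
```

```text
pics
top guard 0.6 [111.8, 137.5, 112.6, 198.5] z [0.071 0.074 0.079] [0.556 0.252 0.074] ([[391, 171], [722, 160], [727, 335], [397, 345]], array([559.2, 252.5]), array([174.1, 330.8]))
top guard_grip 0.58 [110.9, 136.6, 112.9, 202.2] z [0.072 0.074 0.079] [0.556 0.252 0.074] ([[392, 170], [722, 161], [727, 332], [396, 342]], array([559.2, 251.4]), array([171.5, 330.7]))
top foot_a 0.35 [388.7, 141.9, 143.9, 165.8] z [0.005 0.008 0.059] [ 0.578 -0.248  0.008] ([[432, -198], [485, -360], [723, -283], [670, -121]], array([ 577.6, -240.5]), array([249.9, 170.9]))
top tote 0.79 [386.5, 137.2, 144.3, 172.6] z [0.005 0.008 0.059] [ 0.578 -0.248  0.008] ([[432, -198], [485, -360], [723, -283], [670, -121]], array([ 577.6, -240.5]), array([249.8, 171. ]))
top sanding_block 0.77 [321.7, 205.3, 18.1, 48.5] z [0.023 0.025 0.028] [ 0.571 -0.015  0.025] ([[533, 1], [535, -33], [610, -30], [608, 4]], array([571.4, -14.4]), array([75. , 33.8]))
top lathe 0.7 [3.8, 71.4, 242.3, 325.4] z [0.019 0.058 0.078] [0.564 0.329 0.058] ([[391, 146], [831, 133], [843, 542], [403, 555]], array([616.9, 344.2]),
[... 463 characters left out ...]
075 0.08 ] [0.589 0.253 0.075] ([[389, 169], [725, 160], [730, 332], [394, 341]], array([559.8, 250.3]), array([172.1, 336.3]))
scene tote 0.55 [134.7, 184.3, 117.7, 114.7] z [0.006 0.023 0.06 ] [ 0.592 -0.243  0.023] ([[431, -198], [483, -361], [727, -283], [674, -120]], array([ 578.7, -240.5]), array([256.2, 171.4]))
scene lathe 0.81 [362.0, 207.1, 275.9, 272.9] z [0.02  0.056 0.078] [0.6   0.333 0.056] ([[388, 147], [799, 134], [811, 540], [401, 552]], array([599.6, 343.2]), array([405.2, 410.3]))
[0.15386045 0.47571622 0.25332045] [[-9.51480472e-01  3.07709134e-01  2.10606674e-05]
 [ 3.07709134e-01  9.51480472e-01  1.54270143e-05]
 [-1.52917805e-05  2.11590626e-05 -1.00000000e+00]] 0.022
```

View picture.

View pics/t0.png

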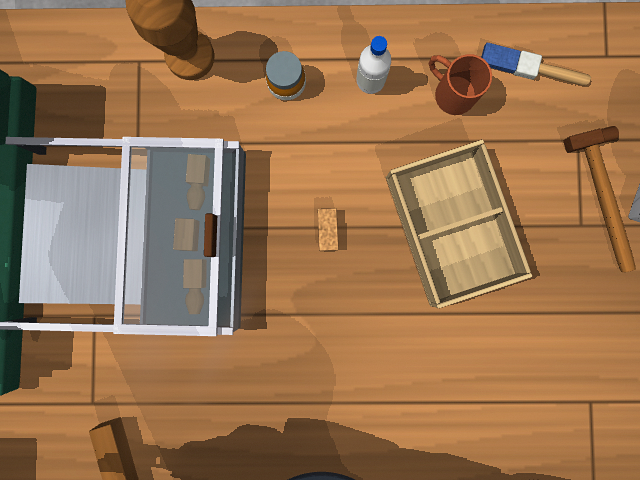

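```bash
python3 - <<'E'
from h import *
f=viewer.grab_frame("top"); g=viewer.grab_frame("scene")
for fr in(f,g):
  P=pts(fr); 
  m=(P[:,2]>.088)&(P[:,2]<.115)&(P[:,0]>.4)&(P[:,0]<.72)&(P[:,1]>.1)&(P[:,1]<.30); Q=P[m]; print("grip",len(Q),rect(Q) if len(Q)>5 else 0, Q[:,2].max() if len(Q) else 0)
  m=(P[:,2]>.060)&(P[:,2]<.072)&(P[:,0]>.36)&(P[:,0]<.76)&(P[:,1]>.1)&(P[:,1]<.45); Q=P[m]; print("walls",len(Q),rect(Q) if len(Q)>5 else 0)
E
```

```text
grip 483 ([[522, 171], [591, 168], [592, 184], [523, 186]], array([556.9, 177.3]), array([15.2, 69.4])) 0.11092225820492418
walls 3547 ([[393, 145], [720, 136], [728, 450], [401, 459]], array([560.4, 297.4]), array([313.9, 327.3]))
grip 349 ([[523, 171], [595, 169], [596, 184], [523, 185]], array([559.4, 177.4]), array([14.3, 72.3])) 0.11141366871291702
walls 3164 ([[391, 145], [723, 136], [731, 450], [399, 459]], array([561.1, 297.4]), array([314. , 332.2]))
```

The picture shows the guard a little ajar (frame x 120–222, grip bar at (210,235)). The feet are at about (196,182) and (193,287), with the offcut between them at (185,234). The sanding block is at (328,230) and the tote at (460,222). The heights and sizes agree with the data. I'll go above the bar.

Request:
apply_moves(
  deltas=[
    [[-0.476, -0.16, 0.085, -0.28, 0.04], [-0.476, -0.16, 0.085, -0.28, 0.04], [-0.476, -0.16, 0.085, -0.28, 0.04], [-0.476, -0.16, 0.085, -0.28, 0.04], [-0.476, -0.16, 0.085, -0.28, 0.04], [-0.476, -0.16, 0.085, -0.28, 0.04], [-0.476, -0.16, 0.085, -0.28, 0.04], [-0.476, -0.16, 0.085, -0.28, 0.04], [-0.476, -0.16, 0.085, -0.28, 0.04], [-0.476, -0.16, 0.085, -0.28, 0.04], [-0.476, -0.16, 0.085, -0.28, 0.04], [-0.476, -0.16, 0.085, -0.28, 0.04], [-0.476, -0.16, 0.085, -0.28, 0.04], [-0.476, -0.16, 0.085, -0.28, 0.04], [-0.476, -0.16, 0.085, -0.28, 0.04], [-0.476, -0.16, 0.085, -0.28, 0.04]],
  ],
)

```text
time: 2.23
tool_pos: [0.5571, 0.1773, 0.1683]
tcp_rot: [[-0.999, 0.033, -0.0], [0.033, 0.999, 0.0], [0.0, 0.0, -1.0]]
contact_force: [-0.6, -0.4, 0.0]
gripper_width: 0.0397
gripper_force: 0.0
```

Request:
apply_moves(
  deltas=[
    [[0, 0, 0.03, 0, 0.03], [0, 0, 0.06, 0, 0.026], [0, 0, 0.063, 0, 0.026], [0, 0, 0.063, 0, 0.026], [0, 0.01, 0.063, 0, 0.026], [0, 0.02, 0.063, 0, 0.026], [0, 0.03, 0.063, 0, 0.026], [0, 0.04, 0.063, 0, 0.026], [0, 0.05, 0.063, 0, 0.026], [0, 0.06, 0.063, 0, 0.026], [0, 0.07, 0.063, 0, 0.026], [0, 0.08, 0.063, 0, 0.026], [0, 0.09, 0.063, 0, 0.026], [0, 0.1, 0.063, 0, 0.026], [0, 0.11, 0.063, 0, 0.026], [0, 0.12, 0.063, 0, 0.026], [0, 0.128, 0.063, 0, 0.026], [0, 0.134, 0.063, 0, 0.026], [0, 0.138, 0.063, 0, 0.026], [0, 0.138, 0.063, 0, 0.026]],
  ],
)

```text
time: 3.9
tool_pos: [0.562, 0.3158, 0.1052]
tcp_rot: [[-0.999, 0.032, -0.0], [0.032, 0.999, 0.0], [0.0, 0.0, -1.0]]
contact_force: [0.4, 0.4, 1.1]
gripper_width: 0.0259
gripper_force: 0.0
```

Request:
apply_moves(
  deltas=[
    [[0, 0.003, 0, 0, 0.026], [0, 0.005, 0, 0, 0.026], [0, 0.007, 0, 0, 0.026], [0, 0.007, 0, 0, 0.026]],
  ],
)

```text
time: 4.23
tool_pos: [0.5623, 0.3221, 0.1053]
tcp_rot: [[-0.999, 0.033, -0.0], [0.033, 0.999, 0.0], [0.0, 0.0, -1.0]]
contact_force: [-0.2, 0.2, -0.7]
gripper_width: 0.0261
gripper_force: 0.0
```

```bash
python3 - <<'E'
from h import *
f=viewer.grab_frame("top"); save("t1.png",f)
print(bot.observe()["contact_force"])
P=pts(f)
m=(P[:,2]>.030)&(P[:,2]<.06)&(P[:,0]>.41)&(P[:,0]<.71)&(P[:,1]>.155)&(P[:,1]<.295); Q=P[m]
im=np.zeros((300,140),np.uint8)
im[((Q[:,0]-.41)*1000).astype(int).clip(0,299),((Q[:,1]-.155)*1000).astype(int).clip(0,139)]=255
im=cv2.morphologyEx(im,cv2.MORPH_CLOSE,np.ones((5,5)))
n,l,st,c=cv2.connectedComponentsWithStats(im)
for i in range(1,n):
  if st[i,4]>100:
    v,u=np.nonzero(l==i); print(rect(np.c_[v/1000+.41,u/1000+.155]))
E
```

```text
[-0.49726223  0.16984913 -0.87168056]
([[424, 204], [519, 200], [520, 234], [425, 237]], array([472.2, 218.8]), array([33.7, 94.8]))
([[533, 218], [588, 214], [590, 249], [535, 253]], array([561.6, 233.5]), array([35.2, 55. ]))
([[605, 201], [701, 196], [703, 229], [607, 234]], array([654. , 215.3]), array([33.4, 96.1]))
```

View pics/t1.png

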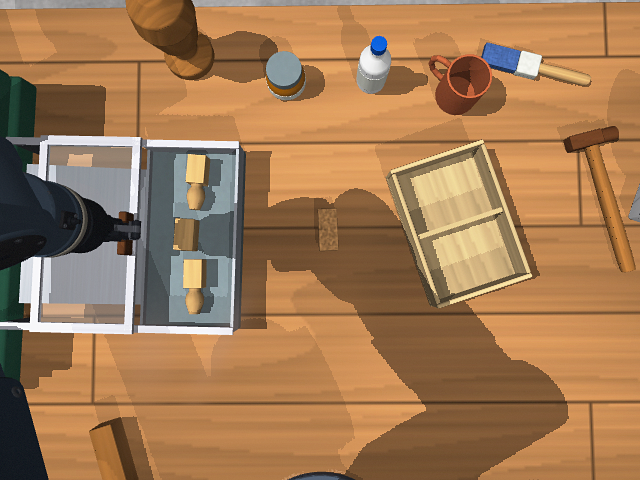

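The guard is now drawn clear (frame x 38–141, tray front open). The feet's blocks point up-image and their tips down-image, and the sizes measure right at 95×34 mm. I'll take the far foot first: grip point about (0.674, 0.214).

Request:
apply_moves(
  deltas=[
    [[0, -0.003, -0.03, 0, 0.03], [0, -0.003, -0.06, 0, 0.04], [-0.03, -0.03, -0.065, 0.02, 0.06], [-0.06, -0.055, -0.065, 0.02, 0.06], [-0.09, -0.085, -0.065, 0.02, 0.06], [-0.1155, -0.104, -0.05, 0.02, 0.06], [-0.1155, -0.104, -0.03, 0.02, 0.06], [-0.1155, -0.104, -0.015, 0.02, 0.06], [-0.1155, -0.104, -0.015, 0.02, 0.06]],
  ],
)

```text
time: 5.03
tool_pos: [0.6732, 0.213, 0.1167]
tcp_rot: [[-0.999, 0.054, -0.005], [0.054, 0.999, -0.001], [0.004, -0.001, -1.0]]
contact_force: [-1.3, -0.5, -0.4]
gripper_width: 0.0606
gripper_force: 0.0
```

```bash
python3 - <<'E'
from h import *
f=viewer.grab_frame("wrist"); save("w1.png",f)
s=bot.observe();print(s["tool_pos"],s["joint_positions"])
P=pts(f); m=(P[:,2]>.045)&(P[:,2]<.056)&(P[:,0]>.6)&(P[:,0]<.71)&(P[:,1]>.155)&(P[:,1]<.28); Q=P[m];print(len(Q),rect(Q) if len(Q)>20 else 0)
E
```

```text
[0.67349388 0.21362878 0.1188924 ] [3.07099548e-01 7.02718105e-01 3.78973067e-01 1.24991943e+00
 1.36518513e-04 3.60364815e-01]
8219 ([[606, 204], [701, 198], [703, 229], [608, 236]], array([654.6, 216.8]), array([31.9, 94.8]))
```

View pics/w1.png

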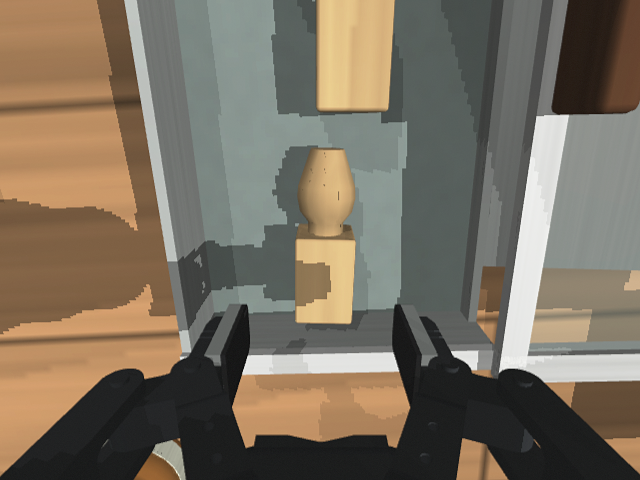

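The wrist view shows the block at (325,280), centred between the fingers within 2 mm. I'll descend and grip.

Request:
apply_moves(
  deltas=[
    [[0, 0.001, 0.025, 0, 0.06], [0, 0.001, 0.05, 0, 0.06], [0, 0.001, 0.065, 0, 0.06], [0, 0.001, 0.071, 0, 0.06], [0, 0.001, 0.071, 0, 0.06], [0, 0.001, 0.071, 0, 0.02], [0, 0.001, 0.071, 0, 0.02], [0, 0.001, 0.071, 0, 0.02], [0, 0.001, 0.071, 0, 0.02], [0, 0.001, 0.071, 0, 0.02], [0, 0.001, 0.071, 0, 0.02], [0, 0.001, 0.071, 0, 0.02]],
  ],
)

```text
time: 6.08
tool_pos: [0.6754, 0.2156, 0.0515]
tcp_rot: [[-0.999, 0.053, 0.003], [0.053, 0.999, 0.001], [-0.003, 0.001, -1.0]]
contact_force: [-0.7, -0.0, 7.9]
gripper_width: 0.0308
gripper_force: 60.6
```

Request:
apply_moves(
  deltas=[
    [[0, 0, -0.03, 0, 0.02], [0, 0, -0.06, 0, 0.02], [0.01, 0, -0.09, 0, 0.02], [0.01, -0.01, -0.115, 0, 0.02], [0.01, -0.035, -0.125, 0.1, 0.02], [0.01, -0.07, -0.125, 0.2, 0.02], [0.01, -0.105, -0.125, 0.3, 0.02], [0.01, -0.14, -0.125, 0.4, 0.02], [0.01, -0.175, -0.125, 0.5, 0.02], [0.01, -0.21, -0.125, 0.6, 0.02], [0.01, -0.245, -0.125, 0.7, 0.02], [0.01, -0.28, -0.125, 0.8, 0.02], [0.01, -0.315, -0.125, 0.9, 0.02], [0.01, -0.35, -0.125, 1.0, 0.02], [0.01, -0.385, -0.125, 1.1, 0.02], [0.01, -0.415, -0.125, 1.206, 0.02], [0.01, -0.44, -0.125, 1.206, 0.02], [0.01, -0.455, -0.12, 1.206, 0.02], [0.01, -0.46, -0.11, 1.206, 0.02], [0.01, -0.46, -0.1, 1.206, 0.02]],
  ],
)

```text
time: 7.75
tool_pos: [0.6402, -0.2444, 0.1489]
tcp_rot: [[-0.307, 0.952, 0.001], [0.952, 0.307, -0.0], [-0.001, 0.001, -1.0]]
contact_force: [0.0, 0.5, -0.4]
gripper_width: 0.031
gripper_force: 59.7
```

```bash
python3 - <<'E'
from h import *
f=viewer.grab_frame("top"); g=viewer.grab_frame("scene"); save("s2.png",g)
s=bot.observe();print(s["tool_pos"],s["tcp_rot"],s["gripper_width"],s["gripper_force"])
P=pts(f); m=(P[:,2]>.05)&(P[:,2]<.068)&(P[:,0]>.4)&(P[:,0]<.75)&(P[:,1]>-.4)&(P[:,1]<-.1); print("tote",rect(P[m]))
P=np.r_[pts(g),P]; m=(P[:,2]>.09)&(P[:,2]<.14)&(P[:,0]>.55)&(P[:,0]<.75)&(P[:,1]>-.4)&(P[:,1]<-.1); print(rect(P[m]))
E
```

```text
[ 0.63929568 -0.24215042  0.14696907] [[-0.30805857  0.95136273 -0.00297777]
 [ 0.95136454  0.3080638   0.00148333]
 [ 0.00232852 -0.00237599 -0.99999447]] 0.030819687460593544 59.68632102012634
tote ([[432, -198], [485, -360], [723, -282], [670, -120]], array([ 577.5, -240.3]), array([249.7, 170.5]))
([[611, -175], [612, -265], [671, -264], [669, -174]], array([ 640.7, -219.5]), array([58.6, 89.5]))
```

View pics/s2.png

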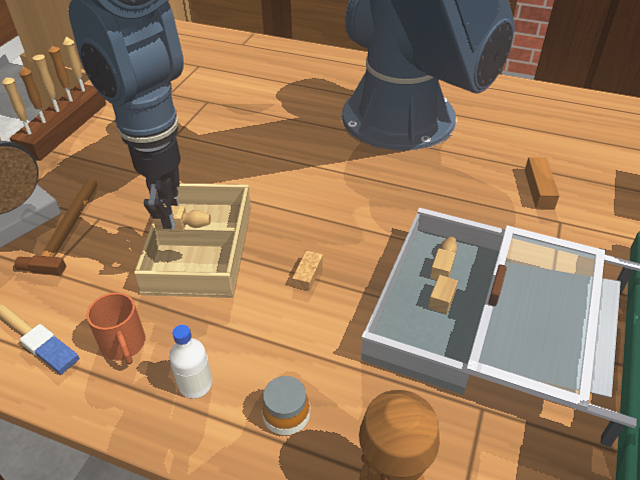

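The foot hangs level in the fingers over the far compartment, at image (197,217). I'll lower it.

Request:
apply_moves(
  deltas=[
    [[0, 0.002, 0.02, 0, 0.02], [0, 0.002, 0.04, 0, 0.02], [0, 0.002, 0.06, 0, 0.02], [0, 0.002, 0.08, 0, 0.02], [0, 0.002, 0.092, 0, 0.02], [0, 0.002, 0.1, 0, 0.02], [0, 0.002, 0.104, 0, 0.02], [0, 0.002, 0.107, 0, 0.02], [0, 0.002, 0.107, 0, 0.02], [0, 0.002, 0.107, 0, 0.02]],
  ],
)

```text
time: 8.68
tool_pos: [0.6425, -0.2429, 0.0431]
tcp_rot: [[-0.307, 0.952, 0.001], [0.952, 0.307, -0.0], [-0.001, 0.001, -1.0]]
contact_force: [-0.1, 0.3, -1.2]
gripper_width: 0.0311
gripper_force: 59.7
```

Request:
apply_moves(
  deltas=[
    [[0, 0, 0.0015, 0, 0.02], [0, 0, 0.003, 0, 0.02], [0, 0, 0.003, 0, 0.02]],
  ],
)

```text
time: 8.93
tool_pos: [0.6423, -0.2432, 0.0396]
tcp_rot: [[-0.307, 0.952, 0.001], [0.952, 0.307, -0.0], [-0.0, 0.001, -1.0]]
contact_force: [0.1, -0.7, 0.9]
gripper_width: 0.0307
gripper_force: 59.9
```

Request:
apply_moves(
  deltas=[
    [[0, 0, 0, 0, 0.055], [0, 0, 0, 0, 0.055], [0, 0, 0, 0, 0.055], [0, 0, -0.02, 0, 0.055], [0, 0, -0.055, 0, 0.055], [0, 0, -0.09, 0, 0.055], [0, 0, -0.125, 0, 0.055], [0.03, 0, -0.13, -0.1, 0.055], [0.07, 0, -0.13, -0.2, 0.055], [0.11, 0, -0.13, -0.3, 0.055], [0.15, 0, -0.13, -0.4, 0.055], [0.19, 0, -0.13, -0.5, 0.06], [0.23, 0, -0.13, -0.6, 0.06], [0.27, 0, -0.13, -0.7, 0.06], [0.31, 0, -0.13, -0.8, 0.06], [0.35, 0, -0.13, -0.9, 0.06], [0.39, 0, -0.13, -1.0, 0.06], [0.43, -0.001, -0.12, -1.11, 0.06], [0.465, -0.002, -0.1, -1.222, 0.06], [0.485, -0.002, -0.08, -1.222, 0.06]],
  ],
)

```text
time: 10.6
tool_pos: [0.4903, 0.2212, 0.1195]
tcp_rot: [[-1.0, 0.027, 0.002], [0.027, 1.0, 0.001], [-0.002, 0.001, -1.0]]
contact_force: [0.2, -0.5, 0.2]
gripper_width: 0.0597
gripper_force: 0.0
```

```bash
python3 - <<'E'
from h import *
f=viewer.grab_frame("wrist"); g=viewer.grab_frame("top"); save("t3.png",g)
s=bot.observe();print(s["tool_pos"],s["tcp_rot"],s["gripper_width"])
P=pts(f); m=(P[:,2]>.045)&(P[:,2]<.057)&(P[:,0]>.41)&(P[:,0]<.527)&(P[:,1]>.155)&(P[:,1]<.28); Q=P[m];print(len(Q),rect(Q) if len(Q)>20 else 0)
for l in["foot_a","tote"]:
  for d in models.cut_out(g,l): 
    P=pts(g,d["pixels"]); print(l,d["conf"],np.round(np.percentile(P,[2,50,98],axis=0),3).tolist())
P=pts(g);m=(P[:,2]>.025)&(P[:,2]<.05)&(abs(P[:,0]-.635)<.045)&(abs(P[:,1]+.222)<.06);print(rect(P[m]),P[m][:,2].max())
E
```

```text
[0.488639   0.2201117  0.11673465] [[-0.99945639  0.03276817 -0.00363057]
 [ 0.03277212  0.99946232 -0.00103359]
 [ 0.00359475 -0.001152   -0.99999288]] 0.05981680280121131
8029 ([[424, 203], [519, 203], [519, 235], [424, 235]], array([471.8, 218.9]), array([32.1, 95.1]))
foot_a 0.86 [[0.426, 0.191, 0.02], [0.459, 0.215, 0.048], [0.519, 0.233, 0.13]]
foot_a 0.69 [[0.614, -0.267, 0.018], [0.635, -0.225, 0.038], [0.658, -0.179, 0.041]]
tote 0.93 [[0.452, -0.344, 0.004], [0.57, -0.251, 0.008], [0.705, -0.136, 0.06]]
([[591, -279], [657, -293], [685, -164], [620, -150]], array([ 638.3, -221.7]), array([132.1,  66.6])) 0.049955766306713945
```

View pics/t3.png

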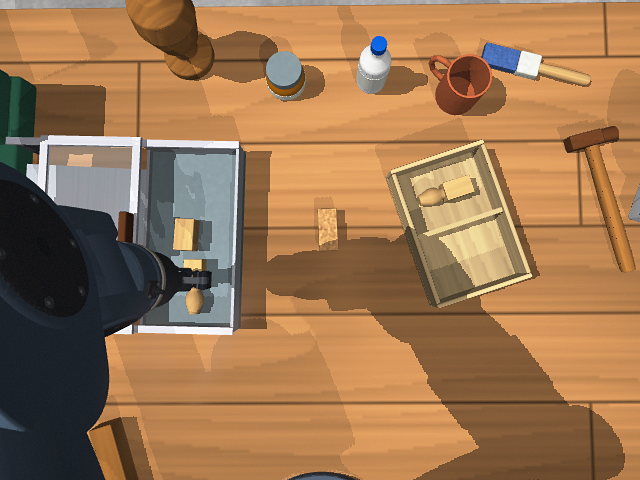

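The first foot lies flat in the far compartment at (447,192), top at 0.041 m. The fingers are over the second foot's block at (195,268), so I'll grip it.

Request:
apply_moves(
  deltas=[
    [[-0.001, -0.001, 0.025, 0, 0.06], [-0.002, -0.001, 0.05, 0, 0.06], [-0.002, -0.001, 0.062, 0, 0.06], [-0.002, -0.001, 0.068, 0, 0.06], [-0.002, -0.001, 0.068, 0, 0.06], [-0.002, -0.001, 0.068, 0, 0.02], [-0.002, -0.001, 0.068, 0, 0.02], [-0.002, -0.001, 0.068, 0, 0.02], [-0.002, -0.001, 0.068, 0, 0.02], [-0.002, -0.001, 0.068, 0, 0.02], [-0.002, -0.001, 0.068, 0, 0.02], [-0.002, -0.001, 0.068, 0, 0.02]],
  ],
)

```text
time: 11.8
tool_pos: [0.4942, 0.2171, 0.0529]
tcp_rot: [[-0.999, 0.037, 0.003], [0.037, 0.999, 0.001], [-0.003, 0.001, -1.0]]
contact_force: [-0.0, -2.4, 8.8]
gripper_width: 0.031
gripper_force: 60.3
```

Request:
apply_moves(
  deltas=[
    [[0, 0, -0.03, 0, 0.02], [0, 0, -0.06, 0, 0.02], [0, 0, -0.09, 0, 0.02], [-0.005, -0.01, -0.115, 0, 0.02], [-0.01, -0.04, -0.125, 0.1, 0.02], [-0.015, -0.078, -0.125, 0.2, 0.02], [-0.02, -0.116, -0.125, 0.3, 0.02], [-0.025, -0.154, -0.125, 0.4, 0.02], [-0.03, -0.192, -0.125, 0.5, 0.02], [-0.035, -0.23, -0.125, 0.6, 0.02], [-0.04, -0.268, -0.125, 0.7, 0.02], [-0.045, -0.306, -0.125, 0.8, 0.02], [-0.05, -0.344, -0.125, 0.9, 0.02], [-0.05, -0.382, -0.125, 1.0, 0.02], [-0.0515, -0.42, -0.125, 1.11, 0.02], [-0.0515, -0.455, -0.125, 1.222, 0.02], [-0.0515, -0.48, -0.12, 1.222, 0.02], [-0.0515, -0.498, -0.11, 1.222, 0.02], [-0.0515, -0.498, -0.1, 1.222, 0.02], [-0.0515, -0.498, -0.095, 1.222, 0.02]],
  ],
)

```text
time: 13.47
tool_pos: [0.5259, -0.2833, 0.1456]
tcp_rot: [[-0.305, 0.952, -0.0], [0.952, 0.305, 0.0], [0.0, -0.0, -1.0]]
contact_force: [-0.7, 0.3, -1.2]
gripper_width: 0.0307
gripper_force: 59.6
```

Request:
apply_moves(
  deltas=[
    [[0, 0.001, 0.02, 0, 0.02], [0, 0.001, 0.04, 0, 0.02], [0, 0.001, 0.06, 0, 0.02], [0, 0.001, 0.08, 0, 0.02], [0, 0.001, 0.09, 0, 0.02], [0, 0.001, 0.097, 0, 0.02], [0, 0.001, 0.101, 0, 0.02], [0, 0.001, 0.104, 0, 0.02], [0, 0.001, 0.104, 0, 0.02], [0, 0.001, 0.104, 0, 0.02]],
  ],
)

```text
time: 14.3
tool_pos: [0.5277, -0.2825, 0.043]
tcp_rot: [[-0.307, 0.952, 0.001], [0.952, 0.307, -0.0], [-0.001, 0.001, -1.0]]
contact_force: [0.4, 0.1, -0.0]
gripper_width: 0.0306
gripper_force: 59.6
```

Request:
apply_moves(
  deltas=[
    [[0, 0, 0.0015, 0, 0.02], [0, 0, 0.0025, 0, 0.02], [0, 0, 0.0025, 0, 0.02], [0, 0, 0.0025, 0, 0.055], [0, 0, 0.0025, 0, 0.055], [0, 0, 0.0025, 0, 0.055], [0, 0, -0.02, 0, 0.055], [0, 0, -0.055, 0, 0.055], [0, 0, -0.09, 0, 0.055], [0, 0, -0.125, 0, 0.055], [0, 0, -0.13, 0, 0.055]],
  ],
)

```text
time: 15.22
tool_pos: [0.5293, -0.2834, 0.1785]
tcp_rot: [[-0.307, 0.952, 0.007], [0.952, 0.307, -0.004], [-0.006, 0.005, -1.0]]
contact_force: [0.9, -0.8, 0.4]
gripper_width: 0.0548
gripper_force: 0.0
```

```bash
python3 - <<'E'
from h import *
g=viewer.grab_frame("top")
s=bot.observe();print(s["tool_pos"],s["tcp_rot"])
P=pts(g)
m=(P[:,2]>.088)&(P[:,2]<.115)&(P[:,0]>.4)&(P[:,0]<.72)&(P[:,1]>.25)&(P[:,1]<.4); print("bar",rect(P[m]))
E
```

```text
[ 0.52903147 -0.28331514  0.17667903] [[-0.3069477   0.95170918  0.00572301]
 [ 0.95171478  0.3069681  -0.00309125]
 [-0.00469875  0.00449782 -0.99997885]]
bar ([[526, 310], [596, 308], [596, 322], [527, 324]], array([561.1, 316. ]), array([14.8, 69.6]))
```

Request:
apply_moves(
  deltas=[
    [[0.04, 0.014, 0, -0.1, 0.04], [0.078, 0.029, 0, -0.2, 0.04], [0.116, 0.044, 0, -0.3, 0.04], [0.154, 0.058, 0, -0.4, 0.04], [0.192, 0.073, 0, -0.5, 0.04], [0.23, 0.087, 0, -0.6, 0.04], [0.268, 0.102, 0, -0.7, 0.04], [0.306, 0.117, 0, -0.8, 0.04], [0.344, 0.131, 0, -0.9, 0.04], [0.382, 0.146, 0, -1.0, 0.04], [0.42, 0.16, 0, -1.11, 0.04], [0.458, 0.175, 0, -1.222, 0.04], [0.496, 0.19, 0, -1.222, 0.04], [0.534, 0.204, 0, -1.222, 0.04], [0.56, 0.214, 0, -1.222, 0.04], [0.56, 0.214, 0, -1.222, 0.04], [0.56, 0.214, 0, -1.222, 0.04]],
  ],
)

```text
time: 16.68
tool_pos: [0.5583, 0.3175, 0.1705]
tcp_rot: [[-0.999, 0.034, -0.002], [0.034, 0.999, -0.001], [0.002, -0.001, -1.0]]
contact_force: [0.1, -0.2, 0.3]
gripper_width: 0.0401
gripper_force: 0.0
```

Request:
apply_moves(
  deltas=[
    [[0, -0.001, 0.03, 0, 0.03], [0, -0.001, 0.06, 0, 0.026], [0, -0.001, 0.065, 0, 0.026], [0, -0.001, 0.065, 0, 0.026], [0, -0.012, 0.065, 0, 0.026], [0, -0.024, 0.065, 0, 0.026], [0, -0.036, 0.065, 0, 0.026], [0, -0.048, 0.065, 0, 0.026], [0, -0.06, 0.065, 0, 0.026], [0, -0.072, 0.065, 0, 0.026], [0, -0.084, 0.065, 0, 0.026], [0, -0.096, 0.065, 0, 0.026], [0, -0.108, 0.065, 0, 0.026], [0, -0.12, 0.065, 0, 0.026], [0, -0.132, 0.065, 0, 0.026], [0, -0.142, 0.065, 0, 0.026], [0, -0.152, 0.065, 0, 0.026], [0, -0.16, 0.065, 0, 0.026], [0, -0.165, 0.065, 0, 0.026], [0, -0.165, 0.065, 0, 0.026]],
  ],
)

```text
time: 18.35
tool_pos: [0.5528, 0.1503, 0.1072]
tcp_rot: [[-0.999, 0.038, -0.0], [0.038, 0.999, -0.0], [0.0, -0.0, -1.0]]
contact_force: [-0.2, 0.8, 0.5]
gripper_width: 0.0259
gripper_force: 0.0
```

Request:
apply_moves(
  deltas=[
    [[0, -0.002, 0, 0, 0.026], [0, -0.004, 0, 0, 0.026], [0, -0.006, 0, 0, 0.026], [0, -0.006, 0, 0, 0.026]],
  ],
)

```text
time: 18.68
tool_pos: [0.5526, 0.1458, 0.1072]
tcp_rot: [[-0.999, 0.036, -0.0], [0.036, 0.999, 0.001], [0.0, 0.001, -1.0]]
contact_force: [-0.1, 2.6, -1.1]
gripper_width: 0.0261
gripper_force: 1.5
```

Contact force is small, so I'll creep on until the stop shows.

Request:
apply_moves(
  deltas=[
    [[0, -0.002, 0, 0, 0.026], [0, -0.003, 0, 0, 0.026], [0, -0.004, 0, 0, 0.026], [0, -0.004, 0, 0, 0.026]],
  ],
)

```text
time: 19.02
tool_pos: [0.5527, 0.1452, 0.1072]
tcp_rot: [[-0.999, 0.034, -0.0], [0.034, 0.999, 0.007], [0.0, 0.007, -1.0]]
contact_force: [1.8, 30.9, -7.9]
gripper_width: 0.0262
gripper_force: 15.9
```

```bash
python3 - <<'E'
from h import *
print(bot.observe()["tool_pos"],bot.observe()["contact_force"])
E
```

```text
[0.55269378 0.14522217 0.10724514] [ 1.82863802 30.92245201 -7.89216711]
```

At the stop (31 N). I'll back off, rise clear and look.

Request:
apply_moves(
  deltas=[
    [[0, 0.005, 0, 0, 0.03], [0, 0.01, 0, 0, 0.034], [0, 0.01, 0, 0, 0.034], [0, 0.01, -0.03, 0, 0.034], [0, 0.01, -0.06, 0, 0.034], [0, 0.01, -0.1, 0, 0.034], [0, 0.01, -0.14, 0, 0.034], [0, 0.01, -0.14, 0, 0.034], [0, 0.01, -0.14, 0, 0.034]],
  ],
)

```text
time: 19.77
tool_pos: [0.5541, 0.1514, 0.2496]
tcp_rot: [[-0.999, 0.037, 0.004], [0.037, 0.999, 0.001], [-0.004, 0.001, -1.0]]
contact_force: [-0.3, 0.5, -2.2]
gripper_width: 0.0341
gripper_force: 0.0
```

```bash
python3 - <<'E'
from h import *
s=bot.observe();print(s["tool_pos"],s["contact_force"])
g=viewer.grab_frame("scene"); save("s5.png",g)
P=pts(g);m=(P[:,2]>.088)&(P[:,2]<.115)&(P[:,0]>.4)&(P[:,0]<.72)&(P[:,1]>.1)&(P[:,1]<.3); print("bar",rect(P[m]))
for d in models.cut_out(g,"foot_a"):
  P=pts(g,d["pixels"]);print(d["conf"],np.round(np.percentile(P,[3,50,97],axis=0),3).tolist())
E
```

```text
[0.55413107 0.15142534 0.24964961] [-0.27093919  0.4869217  -2.18193272]
bar ([[523, 146], [594, 144], [594, 159], [524, 161]], array([558.7, 152.3]), array([15. , 70.7]))
0.9 [[0.502, -0.299, 0.01], [0.529, -0.262, 0.034], [0.55, -0.217, 0.042]]
0.82 [[0.623, -0.261, 0.015], [0.643, -0.225, 0.035], [0.664, -0.179, 0.042]]
```

View pics/s5.png

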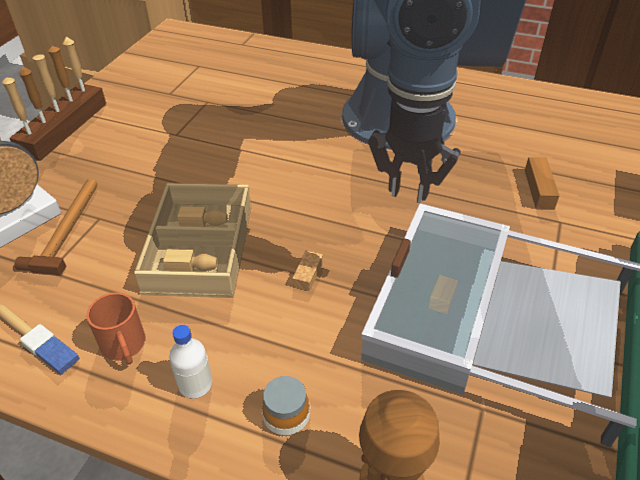

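The picture shows a foot lying flat in each compartment (at (205,215) and (190,260)) and the offcut in the tray at (443,293). The guard is shut with its bar at (400,258), and the gripper is clear. Everything is done, so I'll hand in.

```bash
python3 -c "
from station import ticket
print(ticket.hand_in())"
```

```text
the job is handed in; nothing more can be done
None
```

I handed the job in: one foot lies flat in each tote compartment, the guard is shut against its stop, and the offcut is still in the tray; the tote and sanding block show no shift. The hand-in returned no verdict.

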